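# Fetch the blue tile box from behind the jar

## Task

The blue stock box is blocked in by the amber jar: without shifting the box, first lift the jar away and stand it in the middle of the cork mat, and let go of it. Then draw the blue box straight out of its bay until it is clear of the rack, and set it flat on the free strip of the plank, in the middle of the strip and lengthwise along the mosaic wall. Keep jar and box upright and set them down rather than drop them, keep off the fresh mosaic wall with everything, and leave the green box and trowel where they are.

Things in the scene. Friction and masses are not known exactly. Their poses are not given: they have to be found in the camera images.
- jar: closed amber glass jar with paper label and brass cap, straight-sided, 62 mm diameter all the way up including the cap, 105 mm tall, about 0.4 kg, standing on the table in front of the blue box's pull (16 to 28 mm from it); origin at the centre of its underside, z up
- blue_box: closed blue plastic stock box with a white lid, body 120 (x) x 60 (y) x 70 mm (z), about 0.45 kg, loose, standing on the table in one of the rack's two bays with 25 mm of its front end sticking out; it can only be slid out along its -x towards the robot. Origin at the centre of the body's underside; x along its length, -x the end with the pull. An upright blue fin, the pull, sticks out from that end
- blue_box_pull (a point): grip point of the blue box's pull: the fin is 14 mm thick (box y), 50 mm long (box x, from the box's end face at x = -60 mm to x = -110 mm) and reaches from 45 to 92 mm above the box's underside; the point is at the middle of its length and thickness, 75 mm above the underside, axes as the box
- green_box: the same box in green, with a green pull, in the other bay; leave it there. Origin and axes as for the blue box
- rack: fixed plywood stock rack with two roofed bays side by side, no floor (boxes stand on the table): 222 mm wide (y), 100 mm deep (x), roof from 80 to 92 mm above the table. Bays centred at y = +55 and -55 mm, each 74 mm wide, mouths at x = -50 mm in the rack frame, open to -x (towards the robot); a 20 mm high stop bar closes the back. Origin at the centre of its footprint on the table; boxes come out along its -x
- mat: fixed square cork mat, 140 x 140 x 5 mm, left or right of the rack; origin at the centre of its underside, on the table
- plank: fixed brown wooden plank, 240 (x) x 260 (y) x 18 mm (z), on the other side from the mat; origin at the centre of its underside, on the table. The mosaic wall stands on it at x = +70 mm; the free strip reaches from plank x = -120 to +32 mm, its middle about x = -45 mm, y = 0
- wall: fresh mosaic wall sample of mortar studded with pebbles, 76 (x) x 214 (y, its length) x 97 mm (z) with the pebbles, fixed on the plank; origin at the centre of its underside, 18 mm above the table. Do not touch
- trowel: red-handled steel trowel, about 290 mm long and 26 mm high, lying on the table between robot and rack, roughly along y; origin on the table near the joint of handle and blade (handle to 140 mm along its -x, blade to 150 mm along its +x)
There are look-alikes about, which are no part of the job. Of the things that look like the blue_box, take the one that is farthest from the robot's base at the start.

How it is judged:
By the outcome, as a careful person would: the job done as asked, in the order asked, and still so for the second after the job is handed in, with the robot touching nothing.
It also fails if it takes over 67 s, if anything falls off the work surface, if the arm or the gripper's body presses on something with over 40 N, if the wrist force passes 120 N, or if a joint passes its speed limit or range.

## Robot

A 6-joint arm with a two-finger parallel gripper is mounted at the origin on the work surface. World frame = base frame: x ahead of the robot, y to its left, z up, the work surface at z = 0. Lengths are in m, angles in rad, forces in N, time in s.
With the tool pointing down it reaches from about 0.3 to 0.875 m from the base axis. Payload 6.4 kg.
Tool frame: the origin (TCP) lies midway between the tips of the shut fingers; the grasp point (between the pads) lies 19 mm behind it; z points along the fingers, y is the line along which they close (so a half turn about z gives the same grasp; the last joint's range is limited). The gripper opens to 85 mm and grips with 20 to 120 N. Pads are 22 mm wide; open, the fingers measure 114 mm over their backs; the gripper's body (76 mm by 85 mm) begins 54 mm behind the grasp point. The pads swing forward as they close: fully open they stand 13 mm farther back than shut.
Start: joints at [-1.437, 0.181, 1.607, -0, 1.354, -0.206], TCP at [0.192, -0.542, 0.231] pointing down, gripper open.
Joint ranges: [-2.99, 2.99], [-0.89, 2.07], [0.3, 2.58], [-1.14, 4.28], [0, 2.63], [-3.12, 3.12]. Speed limits (rad/s): [2.57, 2.57, 3.01, 3.14, 3.14, 3.14].

## Interface

Orientations are given as a unit quaternion [w, x, y, z].
In Python, from bench import status, camera, ctrl gives the robot as it stands. The module is installed in compiled form; this text tells all that it offers.
- The arm moves only by the shell command python3 -m handwheel 'ROWS'. ROWS is JSON, a list that holds one entry, the list of rows, each a list of 7 numbers: the opening, from -1 (shut) to 1 (fully open), then the shift along the tool's x, y, z in cm, then the turn, a rotation vector about the tool's x, y, z in degrees. A call has 1 to 10 rows; each row is the pose to reach, as a shift and turn from the pose commanded when the call began, along the tool's axes at that moment; what a row does not reach only later rows make up. A row lasts 1/8 s, in which the tool goes at most 62.5 mm and 10.7 degrees, less where a joint would pass 70% of its speed; a pose out of reach is approached as far as the arm can. A call with a gripper value outside its range is refused whole. The fingers move at their own pace and stop on an object; the grip force is fixed at half the most. Time passes only in rows, so rows that repeat a pose let the fingers close. It gives the time, the measured TCP pose, the force, the opening and the grip force at its end, in the units of the state.
- status.get_obs(): the state, without advancing time (a new reading comes with each control period).
- camera(name): name is "side" or "top"; returns a dict with "frame" (384x512x3 uint8, blue, green, red), "depth" (384x512 float32, m along the optical axis (not along the pixel's ray), 0 where there is no reading), "fx", "fy", "cx", "cy" (pixels), "extrinsics" (4x4, takes a point from camera to world coordinates). Camera axes: x right, y down, z forward; pixel columns grow to the right and rows downward; lengths in m; the calibration is good to about 2 mm. A picture is of the moment at which its call begins.
- ctrl.hand_in(): hands the job in; it is judged then, once.
The state is a dict: "time_s": time; "q": joint angles; "dq": joint speeds; "joint_efforts": joint torques, N m; "eef_pos": TCP position; "eef_rot": TCP orientation; "wrist_force": force on the tool from outside, world axes, zero at the start; "torque": the same for the moment, N m; "opening": opening from 0.0 (shut) to 1.0 (fully open); "grasp_force": force on a finger pad.
Only numpy, scipy, OpenCV 4.12 (cv2) and the standard library are available. Lean on these libraries where they do the work, as an engineer would, in place of code of your own. Each camera call takes 0.05 s, during which the arm holds its last target. There are 200 camera calls.

## Working session

There is one attempt and no reset: what is moved stays moved. The work goes in short steps, Python scripts to look and compute and a shell command to move; the robot and the scene stay as the last step left them, time stands still between calls to the robot, and variables do not carry over. Pictures are saved under pics/ and viewed, at most 10 in all, crops included, and the job is handed in when it is done.

```bash
mkdir -p pics; cat > h.py <<'E'
import numpy as np, cv2
from bench import status, camera, ctrl
from scipy.spatial.transform import Rotation as R
def pts(c):
    d=c["depth"]; v,u=np.mgrid[:d.shape[0],:d.shape[1]]
    P=np.stack([(u-c["cx"])/c["fx"]*d,(v-c["cy"])/c["fy"]*d,d],-1)
    E=np.array(c["extrinsics"]); return P@E[:3,:3].T+E[:3,3]
E
python3 - <<'E'
from h import *
for n in("top","side"):
    c=camera(n); cv2.imwrite(f"pics/{n}0.png",c["frame"]); np.savez(f"{n}0.npz",**c)
    print(n,c["fx"],np.round(c["extrinsics"],3).tolist())
o=status.get_obs(); print(o)
E
```

```text
top 352.2024572911281 [[0.01, -0.997, 0.073, 0.383], [-1.0, -0.011, -0.011, 0.023], [0.011, -0.073, -0.997, 1.078], [0.0, 0.0, 0.0, 1.0]]
side 424.61076962894293 [[-0.925, -0.223, 0.307, 0.159], [-0.379, 0.581, -0.72, 0.747], [-0.018, -0.783, -0.622, 0.713], [0.0, 0.0, 0.0, 1.0]]
{'time_s': 0.1, 'q': array([-1.43731770e+00,  1.81477275e-01,  1.60792112e+00,  2.44152948e-05,
        1.35380514e+00, -2.06246117e-01]), 'dq': array([ 0.00030396, -0.00058788, -0.00136026,  0.0005673 , -0.00137141,
        0.0005709 ]), 'joint_efforts': array([ 4.62827302e-04, -4.45880842e+01, -3.52239168e+01, -1.84001301e-04,
        4.16328083e-03,  6.06330474e-06]), 'eef_pos': array([ 0.19159041, -0.54160786,  0.23046199]), 'eef_rot': array([-8.04472433e-04,  9.85608168e-01,  1.69044048e-01,  4.12097895e-05]), 'wrist_force': array([ 0.85426439, -0.50541469, -0.62126306]), 'torque': array([-0.00693459, -0.03881963,  0.02163398]), 'grasp_force': 0.0, 'opening': 0.9998060964422093}
```

View pics/top0.png

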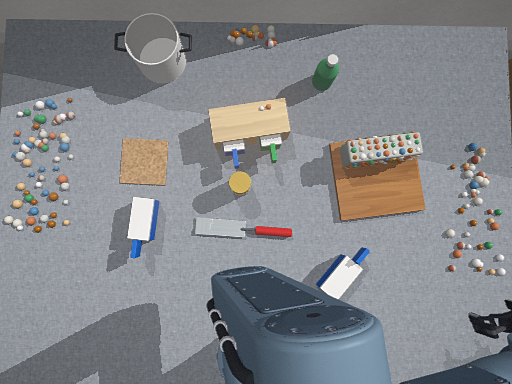

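View pics/side0.png

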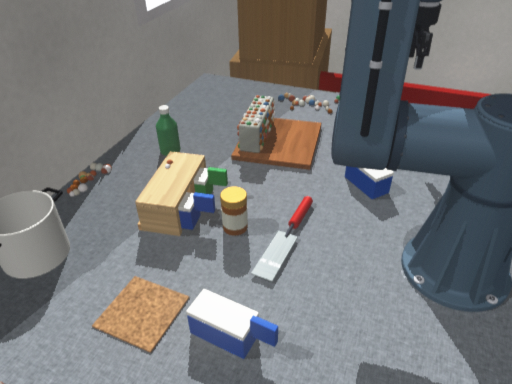

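Candidates for the blue box, in top-view pixels:
- In the rack bay at (236,150), the farthest from the base.
- Loose at (142,222), near the mat.
- Loose at (343,275), near the robot.

I choose the one in the rack, with its pull at (236,158) and the jar cap at (240,182). Next I'll check this in a crop and measure.

```bash
cat > m.py <<'E'
from h import *
def load(n): return dict(np.load(n+"0.npz"))
def show(P,m,name):
    q=P[m]; 
    if len(q)<5: print(name,"few",len(q)); return
    (cx,cy),(w,h),a=cv2.minAreaRect(q[:,:2].astype(np.float32))
    print(name,len(q),"rect c",np.round([cx,cy],4),"size",np.round([w,h],3),"ang",round(a,1),"zmed",round(float(np.median(q[:,2])),4),"mean",np.round(q.mean(0),4))
E
python3 - <<'E'
from m import *
c=load("top");P=pts(c);hsv=cv2.cvtColor(c["frame"],cv2.COLOR_BGR2HSV);H,S,V=[hsv[...,i].astype(int) for i in range(3)]
x,y,z=[P[...,i] for i in range(3)]
v,u=np.mgrid[:384,:512]
box=lambda a,b,e,f:(u>a)&(u<b)&(v>e)&(v<f)
er=lambda m:cv2.morphologyEx(m.astype(np.uint8),cv2.MORPH_OPEN,np.ones((3,3)))>0
show(P,er(box(110,180,130,195)&(S>70)&(z<.02)),"mat")
show(P,box(222,256,165,200)&(z>.09),"jar")
show(P,box(225,245,140,172)&(H>105)&(H<130)&(S>120)&(z>.08),"bluepull")
show(P,box(262,280,140,165)&(H>45)&(H<80)&(S>120)&(z>.08),"greenpull")
show(P,er(box(200,300,90,150)&(S>50)&(H<30)&(z>.085)&(z<.1)),"roof")
show(P,er(box(325,430,125,225)&(z>.010)&(z<.03)&(H<20)&(S>90)),"plank")
show(P,er(box(335,430,125,175)&(z>.09)),"wall")
show(P,box(190,300,215,240)&(z>.008)&(z<.05),"trowel")
show(P,box(220,247,140,152)&(z>.05)&(z<.085)&(S<60)&(V>170),"bluelid")
f=c["frame"][80:210,195:305]; s=load("side")["frame"][140:250,130:260]
cv2.imwrite("pics/crop.png",np.hstack([cv2.resize(f,(400,470)),cv2.resize(s,(400,470))]))
E
```

```text
mat 2015 rect c [0.5766 0.3472] size [0.14  0.139] ang 87.5 zmed 0.0037 mean [0.5761 0.3473 0.0037]
jar 392 rect c [0.4584 0.0491] size [0.152 0.059] ang 0.6 zmed 0.1037 mean [0.5025 0.0496 0.1085]
bluepull 76 rect c [0.5756 0.0637] size [0.046 0.012] ang 8.8 zmed 0.0912 mean [0.5754 0.0634 0.0909]
greenpull 68 rect c [ 0.5928 -0.0446] size [0.044 0.012] ang 7.4 zmed 0.0911 mean [ 0.5918 -0.0445  0.091 ]
roof 2615 rect c [0.6836 0.0258] size [0.101 0.221] ang 9.7 zmed 0.091 mean [0.6826 0.0263 0.091 ]
plank 4546 rect c [ 0.5377 -0.3669] size [0.238 0.261] ang 7.9 zmed 0.0169 mean [ 0.5017 -0.3642  0.017 ]
wall 1832 rect c [ 0.5438 -0.2046] size [0.119 0.544] ang 23.0 zmed 0.1073 mean [ 0.6035 -0.3517  0.111 ]
trowel 1046 rect c [0.3725 0.0394] size [0.289 0.05 ] ang 86.0 zmed 0.0116 mean [0.3741 0.0591 0.014 ]
bluelid 114 rect c [0.6102 0.0687] size [0.017 0.058] ang 10.0 zmed 0.0687 mean [0.6103 0.0687 0.0687]
```

View pics/crop.png

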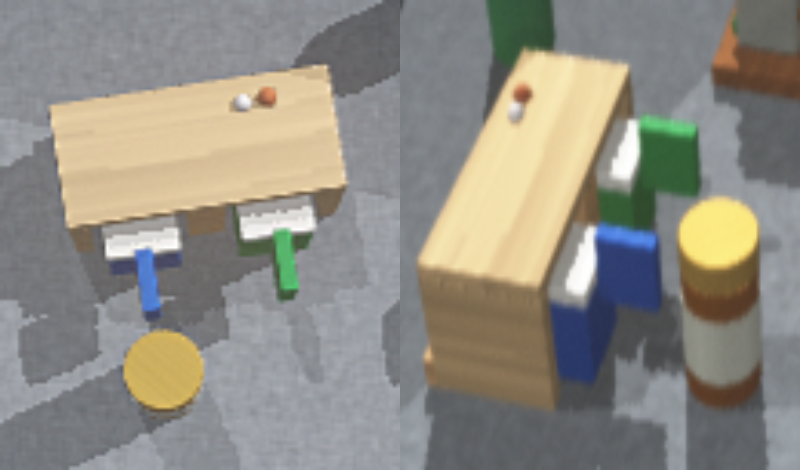

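The crop confirms it. The blue box sits in the left bay with its pull pointing at the amber jar (cap at 240,182), and the green box is in the right bay. Next: a clean jar fix and a helper that works out the shifts.

```bash
cat > go.py <<'E'
from h import *
import sys
def go(t,phi):
    o=status.get_obs(); w,x,y,z=o["eef_rot"]; r=R.from_quat([x,y,z,w])
    p=np.radians(phi); Rt=R.from_matrix([[np.cos(p),np.sin(p),0],[np.sin(p),-np.cos(p),0],[0,0,-1]])
    print("at",np.round(o["eef_pos"],4),"shift cm",np.round(r.inv().apply(np.array(t)-o["eef_pos"])*100,2),"turn",np.round((r.inv()*Rt).as_rotvec(degrees=True),2),"t",o["time_s"],"F",np.round(o["wrist_force"],1),"op",round(o["opening"],3),"gf",round(o["grasp_force"],1))
if __name__=="__main__": a=list(map(float,sys.argv[1:])); go(a[:3],a[3])
E
python3 - <<'E'
from m import *
c=load("top");P=pts(c);hsv=cv2.cvtColor(c["frame"],cv2.COLOR_BGR2HSV);H,S,V=[hsv[...,i].astype(int) for i in range(3)]
z=P[...,2];m=np.zeros(z.shape,bool);m[165:200,222:256]=1
m&=(z>.1)&(z<.11)&(S>100);show(P,m,"jar")
m=np.zeros(z.shape,bool);m[128:172,335:430]=1;m&=(z>.095)&(z<.13);show(P,m,"wall")
from go import go; go([.503,.049,.2],9)
E
```

```text
jar 361 rect c [0.5032 0.0495] size [0.058 0.057] ang 45.6 zmed 0.1038 mean [0.5033 0.0494 0.1039]
wall 1797 rect c [ 0.607  -0.3566] size [0.074 0.21 ] ang 7.9 zmed 0.1074 mean [ 0.6049 -0.3537  0.107 ]
at [ 0.1916 -0.5416  0.2305] shift cm [ 49.04 -45.3    3.13] turn [-9.000e-02 -1.000e-02  1.046e+01] t 0.1 F [ 0.9 -0.5 -0.6] op 1.0 gf 0.0
```

```bash
python3 -m handwheel '[[[1,12,-11,0,0,0,5],[1,25,-23,2,0,0,10.5],[1,37,-34,3,0,0,10.5],[1,49,-45.3,3,0,0,10.5],[1,49,-45.3,3,0,0,10.5],[1,49,-45.3,3,0,0,10.5],[1,49,-45.3,3,0,0,10.5],[1,49,-45.3,3,0,0,10.5],[1,49,-45.3,3,0,0,10.5],[1,49,-45.3,3,0,0,10.5]]]'; python3 -m handwheel '[[[1,0,0,0,0,0,0]]]' ; python3 go.py .5033 .0495 .055 9; python3 - <<'E'
from h import *
c=camera("top"); cv2.imwrite("pics/a.png",c["frame"])
E
```

```text
time_s: 1.35
eef_pos: [0.4832, 0.0122, 0.2031]
eef_rot: [0.0, 0.997, 0.078, 0.0]
wrist_force: [1.1, -1.1, 0.3]
opening: 0.994
grasp_force: 0.0
time_s: 1.48
eef_pos: [0.4831, 0.0142, 0.2026]
eef_rot: [-0.001, 0.997, 0.082, -0.0]
wrist_force: [-0.9, 0.2, -0.7]
opening: 0.999
grasp_force: 0.0
at [0.4831 0.0142 0.2026] shift cm [ 2.58 -3.14 14.76] turn [-0.07  0.04  0.35] t 1.475 F [-0.9  0.2 -0.7] op 0.999 gf 0.0
```

```bash
python3 -m handwheel '[[[1,2.6,-3.1,0,0,0,0],[1,2.6,-3.1,2,0,0,0.3],[1,2.6,-3.1,5,0,0,0.3],[1,2.6,-3.1,5,0,0,0.3]]]'; python3 go.py .5033 .0495 .055 9
```

```text
time_s: 2.02
eef_pos: [0.5012, 0.0437, 0.151]
eef_rot: [-0.0, 0.997, 0.075, -0.003]
wrist_force: [0.2, 0.1, -0.0]
opening: 0.998
grasp_force: 0.0
at [0.5012 0.0437 0.151 ] shift cm [ 0.35 -0.53  9.6 ] turn [-0.08  0.31 -0.44] t 2.025 F [ 0.2  0.1 -0. ] op 0.998 gf 0.0
```

```bash
python3 - <<'E'
from h import *
c=camera("side"); cv2.imwrite("pics/b.png",cv2.resize(c["frame"][60:300,100:420],(800,600)))
E
```

```text
(no output)
```

View pics/b.png

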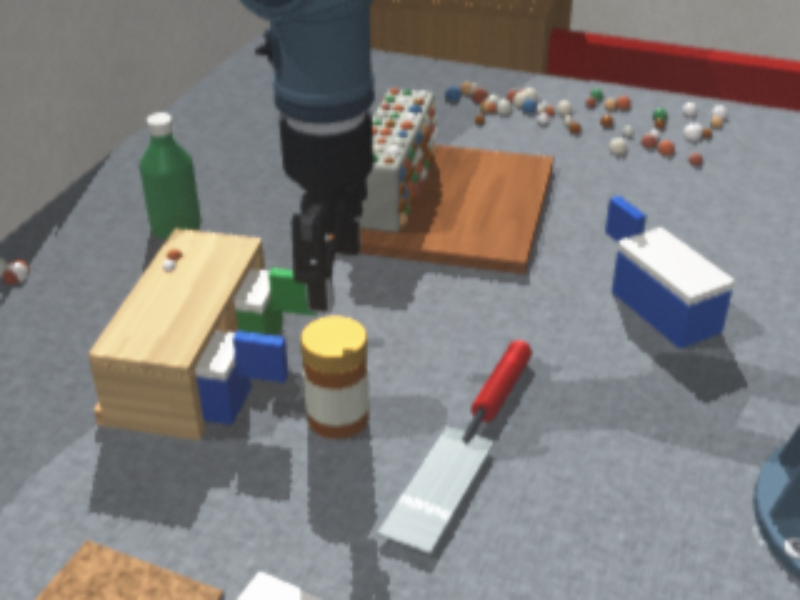

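The picture shows the gripper above and behind the jar cap at (335,340), with the near finger tip at (315,300) and the pull at (262,357) clear of it. Now I'll settle and check alignment.

```bash
python3 -m handwheel '[[[1,0,0,0,0,0,0],[1,0,0,0,0,0,0]]]'|head -2; python3 go.py .5033 .0495 .055 9
```

```text
time_s: 2.33
eef_pos: [0.5043, 0.0444, 0.1545]
at [0.5043 0.0444 0.1545] shift cm [-0.04 -0.53  9.95] turn [ 0.04 -0.12 -0.36] t 2.325 F [0.2 0.  0. ] op 1.0 gf 0.0
```

```bash
python3 -m handwheel '[[[1,0,-0.5,0,0,0,0],[1,0,-0.5,0.5,0,0,0],[1,0,-0.5,0.5,0,0,0]]]'|head -2; python3 go.py .5033 .0495 .055 9
```

```text
time_s: 2.7
eef_pos: [0.5023, 0.05, 0.1477]
at [0.5023 0.05   0.1477] shift cm [0.1  0.07 9.27] turn [-0.01  0.06 -0.31] t 2.7 F [-0.6 -0.6  0.4] op 1.003 gf 0.0
```

```bash
python3 -m handwheel '[[[1,0.1,0,2.5,0,0,0],[1,0.1,0,5,0,0,0],[1,0.1,0,7.5,0,0,0],[1,0.1,0,9.2,0,0,0],[1,0.1,0,9.2,0,0,0],[1,0.1,0,9.2,0,0,0]]]'; python3 go.py .5033 .0495 .055 9
```

```text
time_s: 3.45
eef_pos: [0.5044, 0.0499, 0.0569]
eef_rot: [0.0, 0.997, 0.076, 0.001]
wrist_force: [0.0, 0.3, 0.0]
opening: 0.999
grasp_force: 0.0
at [0.5044 0.0499 0.0569] shift cm [-0.12  0.02  0.19] turn [ 0.02 -0.06 -0.33] t 3.45 F [0.  0.3 0. ] op 0.999 gf 0.0
```

```bash
python3 -m handwheel '[[[0.2,0,0,0,0,0,0],[-1,0,0,0,0,0,0],[-1,0,0,0,0,0,0],[-1,0,0,0,0,0,0],[-1,0,0,0,0,0,0],[-1,0,0,0,0,0,0],[-1,0,0,0,0,0,0],[-1,0,0,0,0,0,0]]]'
```

```text
time_s: 4.45
eef_pos: [0.5047, 0.0498, 0.0575]
eef_rot: [0.0, 0.997, 0.076, 0.001]
wrist_force: [-1.0, -0.2, 5.3]
opening: 0.713
grasp_force: 64.2
```

```bash
python3 -m handwheel '[[[-1,0,0,-1,0,0,0],[-1,0,0,-3,0,0,0],[-1,0,0,-5.5,0,0,0],[-1,0,0,-8,0,0,0],[-1,0,0,-10,0,0,0],[-1,0,0,-10,0,0,0],[-1,0,0,-10,0,0,0]]]'; python3 go.py .5772 .3472 .17 9
```

```text
time_s: 5.32
eef_pos: [0.503, 0.05, 0.1554]
eef_rot: [-0.0, 0.997, 0.076, -0.001]
wrist_force: [0.4, 0.2, -3.2]
opening: 0.715
grasp_force: 65.6
at [0.503  0.05   0.1554] shift cm [ 11.81 -28.26  -1.46] turn [-0.02  0.07 -0.33] t 5.325 F [ 0.4  0.2 -3.2] op 0.715 gf 65.6
```

```bash
python3 -m handwheel '[[[-1,2,-5,0,0,0,0],[-1,4,-10,0,0,0,0],[-1,6,-15,0,0,0,0],[-1,8,-20,0,0,0,0],[-1,10,-25,0,0,0,0],[-1,11.8,-28.3,0,0,0,0],[-1,11.8,-28.3,0,0,0,0],[-1,11.8,-28.3,0,0,0,0],[-1,11.8,-28.3,0,0,0,0]]]'; python3 go.py .5776 .3472 .065 9
```

```text
time_s: 6.45
eef_pos: [0.5773, 0.3462, 0.1555]
eef_rot: [0.0, 0.997, 0.075, -0.001]
wrist_force: [0.1, -1.1, -1.9]
opening: 0.713
grasp_force: 66.5
at [0.5773 0.3462 0.1555] shift cm [ 0.06 -0.1   9.05] turn [ 0.03  0.08 -0.4 ] t 6.45 F [ 0.1 -1.1 -1.9] op 0.713 gf 66.5
```

```bash
python3 -m handwheel '[[[-1,0,-0.1,3,0,0,0],[-1,0,-0.1,6,0,0,0],[-1,0,-0.1,8,0,0,0],[-1,0,-0.1,8.8,0,0,0],[-1,0,-0.1,9.0,0,0,0],[-1,0,-0.1,9.15,0,0,0],[-1,0,-0.1,9.25,0,0,0],[-1,0,-0.1,9.25,0,0,0]]]'; python3 go.py .5776 .3472 .065 9
```

```text
time_s: 7.45
eef_pos: [0.5778, 0.3487, 0.0642]
eef_rot: [-0.0, 0.997, 0.076, 0.0]
wrist_force: [-0.8, 0.2, -2.5]
opening: 0.71
grasp_force: 66.6
at [0.5778 0.3487 0.0642] shift cm [-0.04  0.14 -0.08] turn [-0.01 -0.04 -0.33] t 7.45 F [-0.8  0.2 -2.5] op 0.71 gf 66.6
```

```bash
python3 -m handwheel '[[[-1,0,0.05,0.1,0,0,0],[-1,0,0.05,0.2,0,0,0],[-1,0,0.05,0.2,0,0,0]]]'
```

```text
time_s: 7.82
eef_pos: [0.578, 0.348, 0.0625]
eef_rot: [-0.0, 0.997, 0.076, 0.0]
wrist_force: [-2.2, -0.9, 4.3]
opening: 0.709
grasp_force: 67.1
```

Contact (upward force), so release gently, let the fingers open and retreat straight up.

```bash
python3 -m handwheel '[[[0.5,0,0,0,0,0,0],[0.7,0,0,0,0,0,0],[1,0,0,0,0,0,0],[1,0,0,0,0,0,0],[1,0,0,-2,0,0,0],[1,0,0,-6,0,0,0],[1,0,0,-10,0,0,0],[1,0,0,-13,0,0,0],[1,0,0,-13,0,0,0],[1,0,0,-13,0,0,0]]]'; python3 go.py .5755 .0637 .2 9
```

```text
time_s: 9.07
eef_pos: [0.5773, 0.3479, 0.1916]
eef_rot: [0.0, 0.997, 0.076, -0.0]
wrist_force: [-0.1, -0.0, -1.1]
opening: 1.002
grasp_force: 0.0
at [0.5773 0.3479 0.1916] shift cm [-4.46 28.06 -0.84] turn [ 0.    0.02 -0.33] t 9.075 F [-0.1 -0.  -1.1] op 1.002 gf 0.0
```

```bash
python3 - <<'E'
from m import *
for n in ("top","side"):
    c=camera(n);P=pts(c);z=P[...,2];x,y=P[...,0],P[...,1]
    hsv=cv2.cvtColor(c["frame"],cv2.COLOR_BGR2HSV);H,S,V=[hsv[...,i].astype(int) for i in range(3)]
    blue=(H>105)&(H<130)&(S>120)&(abs(y-.065)<.05)&(abs(x-.575)<.06)
    show(P,blue&(z>.086)&(z<.097),n+" pulltop")
    show(P,(z>.06)&(z<.076)&(S<60)&(V>150)&(abs(x-.61)<.03)&(abs(y-.068)<.04),n+" lid")
    show(P,(z>.1)&(z<.116)&(S>100)&(H<35)&(abs(x-.577)<.06)&(abs(y-.347)<.06),n+" jar")
    cv2.imwrite(f"pics/c_{n}.png",c["frame"])
E
```

```text
top pulltop 76 rect c [0.5759 0.0634] size [0.048 0.013] ang 9.5 zmed 0.0902 mean [0.5756 0.0632 0.0905]
top lid 167 rect c [0.6142 0.0697] size [0.027 0.059] ang 10.0 zmed 0.0686 mean [0.6142 0.0697 0.0686]
top jar 367 rect c [0.5747 0.3465] size [0.06  0.056] ang 89.1 zmed 0.1086 mean [0.5747 0.347  0.1085]
side pulltop 109 rect c [0.5741 0.0632] size [0.047 0.016] ang 6.6 zmed 0.0922 mean [0.5738 0.0652 0.0916]
side lid 134 rect c [0.6101 0.0709] size [0.026 0.06 ] ang 0.6 zmed 0.0704 mean [0.6103 0.0786 0.07  ]
side jar 751 rect c [0.5751 0.3478] size [0.06 0.06] ang 27.5 zmed 0.1106 mean [0.5729 0.3512 0.1098]
```

View pics/c_side.png

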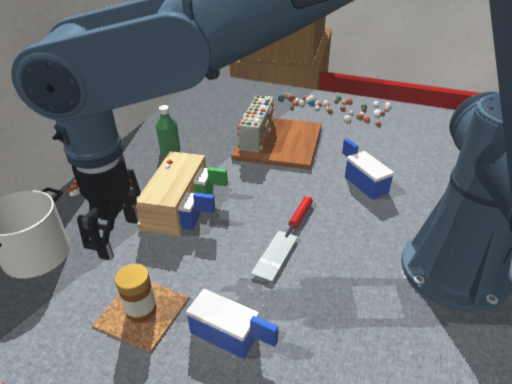

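The jar stands upright in the middle of the mat (side px 135,290), and the box has not moved (pull at 200,203). Next, move over the pull.

```bash
python3 -m handwheel '[[[1,-0.8,5,0,0,0,0],[1,-1.6,10,0,0,0,0],[1,-2.4,15,0,0,0,-0.6],[1,-3.2,20,0,0,0,-0.6],[1,-4,25,0,0,0,-0.6],[1,-4.5,28.1,0,0,0,-0.6],[1,-4.5,28.1,2,0,0,-0.6],[1,-4.5,28.1,3,0,0,-0.6],[1,-4.5,28.1,3,0,0,-0.6],[1,-4.5,28.1,3,0,0,-0.6]]]'; python3 go.py .5757 .0633 .056 9.3
```

```text
time_s: 10.42
eef_pos: [0.5757, 0.0639, 0.1619]
eef_rot: [-0.0, 0.997, 0.081, 0.0]
wrist_force: [0.5, -0.1, 0.4]
opening: 1.0
grasp_force: 0.0
at [0.5757 0.0639 0.1619] shift cm [-1.000e-02  6.000e-02  1.059e+01] turn [ 0.   -0.01  0.02] t 10.425 F [ 0.5 -0.1  0.4] op 1.0 gf 0.0
```

```bash
python3 -m handwheel '[[[1,0,0.05,3,0,0,0],[1,0,0.05,6,0,0,0],[1,0,0.05,9,0,0,0],[1,0,0.05,10.6,0,0,0],[1,0,0.05,10.6,0,0,0],[1,0,0.05,10.6,0,0,0],[0,0,0.05,10.6,0,0,0],[0,0,0.05,10.6,0,0,0],[0,0,0.05,10.6,0,0,0]]]'; python3 go.py .5757 .0633 .056 9.3
```

```text
time_s: 11.55
eef_pos: [0.5758, 0.0629, 0.0561]
eef_rot: [0.0, 0.997, 0.081, 0.0]
wrist_force: [0.6, -0.2, -0.3]
opening: 0.499
grasp_force: 0.0
at [0.5758 0.0629 0.0561] shift cm [-0.   -0.04  0.01] turn [ 0.01 -0.04 -0.03] t 11.55 F [ 0.6 -0.2 -0.3] op 0.499 gf 0.0
```

```bash
python3 -m handwheel '[[[-0.4,0,0,0,0,0,0],[-0.6,0,0,0,0,0,0],[-1,0,0,0,0,0,0],[-1,0,0,0,0,0,0],[-1,0,0,0,0,0,0],[-1,0,0,0,0,0,0],[-1,0,0,0,0,0,0]]]'
```

```text
time_s: 12.42
eef_pos: [0.5757, 0.0628, 0.0558]
eef_rot: [0.0, 0.997, 0.081, 0.0]
wrist_force: [-0.5, -0.7, 1.8]
opening: 0.156
grasp_force: 58.7
```

```bash
python3 -m handwheel '[[[-1,-0.7,0,0,0,0,0],[-1,-2,0,0,0,0,0],[-1,-3.5,0,0,0,0,0],[-1,-5,0,0,0,0,0],[-1,-6.5,0,0,0,0,0],[-1,-8,0,0,0,0,0],[-1,-9.5,0,0,0,0,0],[-1,-11,0,0,0,0,0],[-1,-11.5,0,0,0,0,0],[-1,-11.5,0,0,0,0,0]]]'
python3 - <<'E'
from h import *
a=[camera(n)["frame"] for n in("top","side")]
cv2.imwrite("pics/d.png",np.hstack([cv2.resize(a[0][80:260,180:320],(400,514)),cv2.resize(a[1][120:300,120:260],(400,514))]))
E
```

```text
time_s: 13.68
eef_pos: [0.4608, 0.0443, 0.0557]
eef_rot: [-0.0, 0.997, 0.081, -0.001]
wrist_force: [-5.6, 0.1, 7.9]
opening: 0.159
grasp_force: 60.2
```

View pics/d.png

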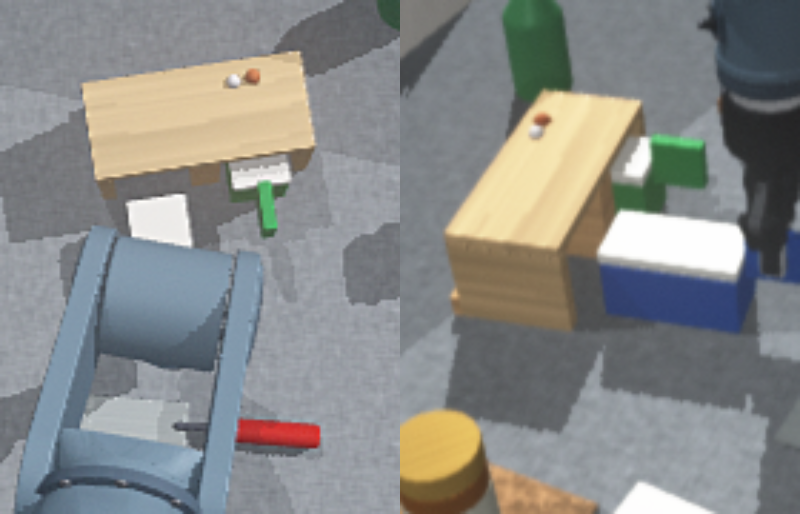

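The box is clear of the rack: white lid at (160,220) in the left half, and a gap to the mouth at (585,270) in the right half. Lift slightly and check it for droop.

```bash
python3 -m handwheel '[[[-1,0,0,-0.5,0,0,0],[-1,0,0,-1.5,0,0,0],[-1,0,0,-3,0,0,0],[-1,0,0,-4.5,0,0,0],[-1,0,0,-4.5,0,0,0],[-1,0,0,-4.5,0,0,0]]]'
python3 - <<'E'
from h import *
c=camera("side");P=pts(c);f=c["frame"];hsv=cv2.cvtColor(f,cv2.COLOR_BGR2HSV)
m=(hsv[...,1]<60)&(hsv[...,2]>150)&(P[...,2]>.08)&(P[...,2]<.17)&(abs(P[...,1]-.06)<.08)&(abs(P[...,0]-.55)<.09)
m=cv2.erode(m.astype(np.uint8),np.ones((3,3)))>0
q=P[m];A=np.c_[q[:,:2]-q[:,:2].mean(0),np.ones(len(q))];print(len(q),q.mean(0),np.linalg.lstsq(A,q[:,2],rcond=None)[0])
cv2.imwrite("pics/e.png",cv2.resize(f[120:300,120:260],(400,514)))
E
```

```text
time_s: 14.52
eef_pos: [0.462, 0.0444, 0.1007]
eef_rot: [0.0, 0.997, 0.081, 0.0]
wrist_force: [-0.4, 1.0, -3.6]
opening: 0.155
grasp_force: 58.5
773 [0.54453535 0.06441655 0.11527629] [-0.00069595 -0.02783531  0.11527629]
```

View pics/e.png

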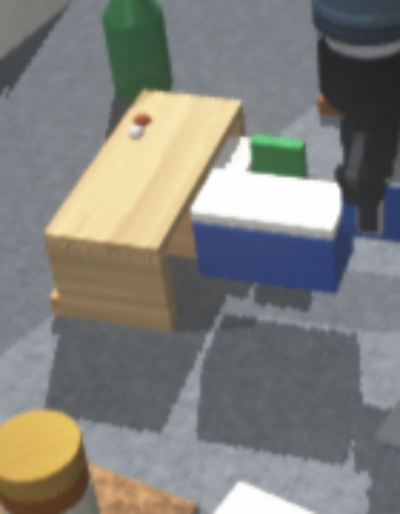

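The box hangs level (lid slope about 0, lid centred near 265,200 in the crop). Lift higher, then turn.

```bash
python3 -m handwheel '[[[-1,0,0,-2,0,0,0],[-1,0,0,-4.5,0,0,0],[-1,0,0,-7,0,0,0],[-1,0,0,-8,0,0,0],[-1,0,0,-8,0,0,7],[-1,0,0,-8,0,0,15],[-1,0,0,-8,0,0,23],[-1,0,0,-8,0,0,31],[-1,0,0,-8,0,0,39],[-1,0,0,-8,0,0,46]]]' && python3 -m handwheel '[[[-1,0,0,0,0,0,8],[-1,0,0,0,0,0,16],[-1,0,0,0,0,0,24],[-1,0,0,0,0,0,32],[-1,0,0,0,0,0,40],[-1,0,0,0,0,0,45.4],[-1,0,0,0,0,0,45.4],[-1,0,0,0,0,0,45.4]]]'; python3 go.py .4814 -.2889 .18 -82.1
```

```text
time_s: 15.82
eef_pos: [0.4613, 0.0446, 0.1794]
eef_rot: [-0.0, 0.948, -0.317, -0.001]
wrist_force: [0.6, -0.2, -4.4]
opening: 0.159
grasp_force: 58.6
time_s: 16.82
eef_pos: [0.4619, 0.0445, 0.1802]
eef_rot: [0.0, 0.755, -0.656, -0.0]
wrist_force: [-0.5, 0.8, -3.8]
opening: 0.156
grasp_force: 58.7
at [0.4619 0.0445 0.1802] shift cm [33.29  2.68  0.  ] turn [0.04 0.03 0.07] t 16.825 F [-0.5  0.8 -3.8] op 0.156 gf 58.7
```

```bash
python3 -m handwheel '[[[-1,3,0,0,0,0,0],[-1,7,0.5,0,0,0,0],[-1,11,0.9,0,0,0,0],[-1,15,1.2,0,0,0,0],[-1,19,1.5,0,0,0,0],[-1,23,1.8,0,0,0,0],[-1,27,2.2,0,0,0,0],[-1,31,2.5,0,0,0,0],[-1,33,2.7,0,0,0,0],[-1,33.3,2.7,0,0,0,0]]]' >/dev/null; python3 -m handwheel '[[[-1,0,0,0,0,0,0],[-1,0,0,0,0,0,0]]]'; python3 go.py .4814 -.2889 .08 -82.1
python3 - <<'E'
from m import *
for n in("side","top"):
    c=camera(n);P=pts(c);z=P[...,2];f=c["frame"];hsv=cv2.cvtColor(f,cv2.COLOR_BGR2HSV)
    m=(hsv[...,1]<60)&(hsv[...,2]>120)&(z>.18)&(z<.21)&(abs(P[...,1]+.37)<.1)&(abs(P[...,0]-.49)<.06)
    show(P,m,n+" lid"); cv2.imwrite(f"pics/f_{n}.png",f)
E
```

```text
time_s: 18.32
eef_pos: [0.481, -0.2878, 0.1806]
eef_rot: [-0.0, 0.754, -0.656, -0.0]
wrist_force: [0.3, -0.2, -5.1]
opening: 0.163
grasp_force: 58.7
at [ 0.481  -0.2878  0.1806] shift cm [ 0.12 -0.03 10.06] turn [0.01 0.04 0.05] t 18.325 F [ 0.3 -0.2 -5.1] op 0.163 gf 58.7
side lid 115 rect c [ 0.4893 -0.3631] size [0.059 0.143] ang 6.5 zmed 0.1942 mean [ 0.4854 -0.3649  0.1938]
top lid few 0
```

```bash
python3 -m handwheel '[[[-1,0.1,0,2,0,0,0],[-1,0.1,0,5,0,0,0],[-1,0.1,0,8,0,0,0],[-1,0.1,0,9.5,0,0,0],[-1,0.1,0,9.8,0,0,0],[-1,0.1,0,9.8,0,0,0],[-1,0.1,0,9.8,0,0,0]]]'; python3 go.py .4814 -.2889 .0737 -82.1
python3 - <<'E'
from h import *
a=[camera(n)["frame"] for n in("top","side")]
cv2.imwrite("pics/g.png",np.hstack([cv2.resize(a[0][100:260,300:460],(400,400)),cv2.resize(a[1][60:220,200:360],(400,400))]))
E
```

```text
time_s: 19.3
eef_pos: [0.4819, -0.2908, 0.084]
eef_rot: [0.0, 0.754, -0.657, 0.001]
wrist_force: [-0.5, -0.0, -4.5]
opening: 0.158
grasp_force: 58.7
at [ 0.4819 -0.2908  0.084 ] shift cm [-0.2   0.02  1.03] turn [-0.09 -0.11 -0.03] t 19.3 F [-0.5 -0.  -4.5] op 0.158 gf 58.7
```

View pics/g.png

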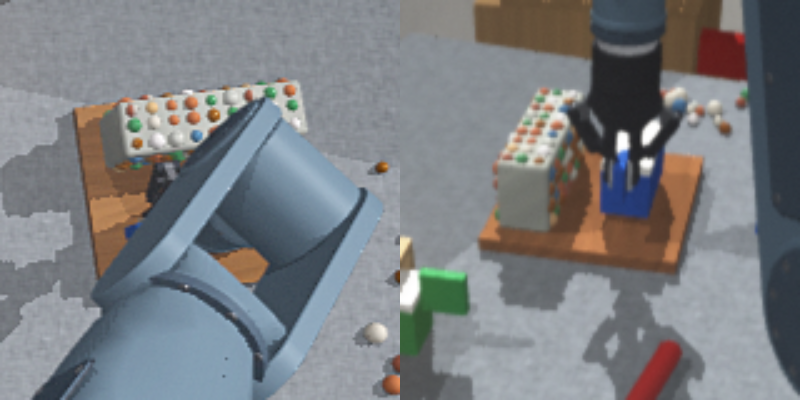

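The top half shows the arm above the strip. The side half shows the blue box at (630,190) over the plank, about parallel to the wall at (540,160), with a gap between. Lower it the last centimetre.

```bash
python3 -m handwheel '[[[-1,-0.2,0,0.3,0,0,0],[-1,-0.2,0,0.6,0,0,0],[-1,-0.2,0,0.8,0,0,0],[-1,-0.2,0,0.9,0,0,0],[-1,-0.2,0,1,0,0,0],[-1,-0.2,0,1,0,0,0]]]'
```

```text
time_s: 20.15
eef_pos: [0.4812, -0.2882, 0.0738]
eef_rot: [-0.0, 0.754, -0.657, 0.0]
wrist_force: [-3.4, 5.1, 6.4]
opening: 0.155
grasp_force: 60.4
```

```bash
python3 -m handwheel '[[[-0.5,0,0,0,0,0,0],[-0.3,0,0,0,0,0,0],[-0.2,0,0,0,0,0,0],[-0.2,0,0,0,0,0,0],[-0.2,0,0,-2,0,0,0],[-0.2,0,0,-5,0,0,0],[-0.2,0,0,-9,0,0,0],[-0.2,0,0,-13,0,0,0],[-0.2,0,0,-14,0,0,0],[-0.2,0,0,-14,0,0,0]]]'; python3 go.py .36 .1 .25 -82.1
```

```text
time_s: 21.4
eef_pos: [0.4809, -0.2883, 0.2127]
eef_rot: [0.0, 0.754, -0.657, 0.0]
wrist_force: [0.3, -0.1, -1.1]
opening: 0.402
grasp_force: 0.0
at [ 0.4809 -0.2883  0.2127] shift cm [-40.12   6.66  -3.75] turn [-0.03 -0.04 -0.03] t 21.4 F [ 0.3 -0.1 -1.1] op 0.402 gf 0.0
```

```bash
python3 -m handwheel '[[[0,-5,1,-3,0,0,0],[0,-10,2,-3.5,0,0,0],[0,-15,3,-3.7,0,0,0],[0,-20,4,-3.7,0,0,0],[0,-25,5,-3.7,0,0,0],[0,-30,5.5,-3.7,0,0,0],[0,-35,6,-3.7,0,0,0],[0,-40,6.6,-3.7,0,0,0],[0,-40,6.6,-3.7,0,0,0],[0,-40,6.6,-3.7,0,0,0]]]'
python3 - <<'E'
from m import *
c=camera("top");P=pts(c);z=P[...,2];x,y=P[...,0],P[...,1];hsv=cv2.cvtColor(c["frame"],cv2.COLOR_BGR2HSV);H,S,V=[hsv[...,i].astype(int) for i in range(3)]
show(P,(S<70)&(V>120)&(z>.075)&(z<.1)&(abs(y+.37)<.12)&(abs(x-.49)<.055),"lid")
show(P,(H>105)&(H<130)&(S>120)&(z>.1)&(z<.12)&(abs(y+.29)<.06)&(abs(x-.48)<.04),"pull")
show(P,(z>.1)&(z<.116)&(S>100)&(H<35)&(abs(x-.577)<.06)&(abs(y-.347)<.06),"jar")
show(P,(H>45)&(H<80)&(S>120)&(z>.08)&(abs(x-.59)<.05)&(abs(y+.045)<.05),"green")
s=camera("side");cv2.imwrite("pics/z.png",np.hstack([c["frame"][:300,60:460],s["frame"][60:360,80:480]]))
E
```

```text
time_s: 22.65
eef_pos: [0.3602, 0.0988, 0.2485]
eef_rot: [0.001, 0.754, -0.657, -0.001]
wrist_force: [0.4, -0.9, -0.3]
opening: 0.5
grasp_force: 0.0
lid 866 rect c [ 0.493  -0.3717] size [0.06  0.122] ang 7.5 zmed 0.0868 mean [ 0.4929 -0.3719  0.0868]
pull 91 rect c [ 0.4809 -0.2864] size [0.014 0.048] ang 10.0 zmed 0.1086 mean [ 0.481  -0.2864  0.1084]
jar 394 rect c [0.5764 0.3472] size [0.059 0.06 ] ang 3.8 zmed 0.1084 mean [0.5764 0.3466 0.1083]
green 70 rect c [ 0.593  -0.0447] size [0.045 0.012] ang 7.8 zmed 0.0902 mean [ 0.5923 -0.0446  0.0905]
```

View pics/z.png

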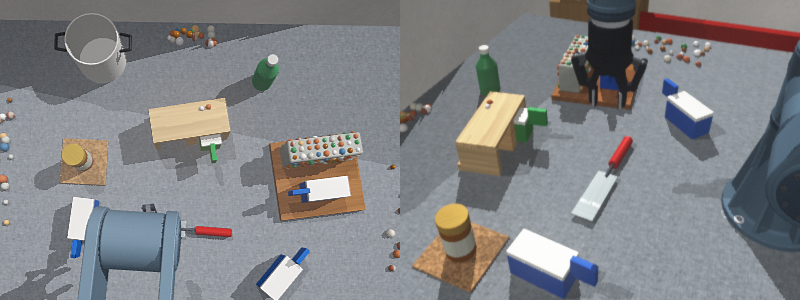

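The box lies on the strip (325,188 in the left half), parallel to the wall and within 2 mm of the target. The jar stands centred on the mat at (75,157), and the green box and trowel have not moved.

```bash
python3 -c "from bench import ctrl; print(ctrl.hand_in())"
```

```text
the job is handed in; nothing more can be done
None
```

The job is done and handed in at about 23 s: the jar stands in the middle of the cork mat, and the blue box lies flat in the middle of the free strip, lengthwise along the mosaic wall, with the green box and trowel where they were.

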